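# Mix a capped tube on a touch-operated vortex mixer

### The arm

A 6-joint arm with a two-finger parallel gripper is mounted at the origin on a cart in front of the work surface, level with it; the furniture and walls round the work are solid. World frame = base frame: x ahead of the robot, y to its left, z up, the work surface at z = 0. Lengths are in mm, angles in rad, forces in N, time in s.
With the tool pointing down it reaches from about 400 to 925 mm from the base axis. Payload 12.5 kg.
Tool frame: the origin (TCP) lies at the very end of the fingers, on their centre line; the grasp point (between the pads) lies 19 mm behind it; z points along the fingers, y is the line along which they close (so a half turn about z gives the same grasp; the last joint's range is limited). The gripper opens to 95 mm and grips with 3 to 60 N. Pads are 20 mm wide; open, the fingers measure 119 mm over their backs; the gripper's body (75 mm by 180 mm) begins 59 mm behind the grasp point.
Start: joints at [-1.419, 0.491, 1.559, -0, 1.092, -0.106], TCP at [159.369, -604.36, 193.161] pointing down, gripper open.
Joint ranges: [-3.1, 3.1], [-0.84, 2.19], [0.05, 2.79], [-1.13, 4.28], [0.06, 2.93], [-2.69, 2.69]. Speed limits (rad/s): [2.22, 2.22, 2.79, 3.14, 3.14, 3.14].

### API

Orientations are given as [roll, pitch, yaw] about the fixed x, y, z axes, in that order (R = Rz(yaw) Ry(pitch) Rx(roll)).
In Python, from cell import env gives the robot as it stands.
- The arm moves only by the shell command python3 steer.py, which reads ROWS from standard input. ROWS is a JSON list of rows, 1 to 5 of them, each written [[dx, dy, dz], turn, opening]: dx, dy, dz in mm, then a turn about the tool's z in rad, then the opening from 0.0 (shut) to 1.0 (fully open); each row is the pose to reach, as a shift and turn from the pose commanded when the command began, along the tool's axes at that moment; what a row does not reach only later rows make up. A row lasts 1/12 s, in which the tool goes at most 41.7 mm and 0.125 rad, less where a joint would pass 70% of its speed; a pose out of reach is approached as far as the arm can. The fingers move at their own pace and stop on an object; the grip force is fixed at half the most. Time passes only in rows, so rows that do not move let the fingers close. It prints the time, the measured TCP pose, the force, the opening and the grip force at its end. Input that does not fit is refused with a message, and nothing moves.
- env.state(): the state, without advancing time (a new reading comes with each control period).
- env.read_camera(name): name is "scene" or "side" or "wrist"; returns (picture, depth): 480x640x3 uint8, red, green, blue; 480x640 float32, mm along the optical axis (not along the pixel's ray), 0 where there is no reading.
- env.camera_info(name): a dict with "vertical_fov" (degrees; the focal length in pixels is half the picture's height over the tangent of half this angle, whatever the lens; pixels are square), "cx", "cy" (the principal point, pixels), "origin" and "attitude" of the camera in the world. Camera axes: x right, y down, z forward; pixel columns grow to the right and rows downward; lengths in mm; the calibration is good to about 2 mm. A picture is of the moment at which its call begins: read the wrist's pose just before it. camera_info takes no time and is no camera call; for the wrist camera it gives the pose at the moment of the call.
- env.job_done(): hands the job in; it is judged then, once.
The state is a dict: "t": time; "joints": joint angles; "qvel": joint speeds; "tau": joint torques, N m; "eef_pos": TCP position; "tcp_rot": TCP orientation; "ft_force": force on the tool from outside, world axes, zero at the start; "moment": the same for the moment, N m; "opening": opening from 0.0 (shut) to 1.0 (fully open); "grip_force": force on a finger pad.
Only numpy, scipy, OpenCV 4.12 (cv2) and the standard library are available. Lean on these libraries where they do the work, as an engineer would, in place of code of your own. Each camera call takes 0.05 s, during which the arm holds its last target. There are 200 camera calls.

### The job

Switch the vortex mixer on by pressing the raised half of its rocker down, then take the tall pointed-bottom screw-cap tube out of the rack, leaving the other three tubes standing in it, and stand it upright, tip down, in the mixer's rubber cup. This mixer only runs while the tube is pushed down on its springy cup: push the cup about half way down, 4 mm of its 8 mm, not onto its stop, and finish with the tube still gripped and held pressed there.

Things in the scene. Friction and masses are not known exactly. Their poses are not given: they have to be found in the camera images.
- mixer: Vortex mixer, white housing 170 (x) x 120 (y) mm, fixed. Origin: centre of its underside; its +x points from the control panel to the rear. Flat top at 58 mm; on it at x = -53 mm a rocker switch (y = -26) and a dial knob, not needed (y = +29, 27 mm wide, top 72 mm); behind, a round turret (92 mm wide, top 86 mm) centred at x = +30, y = 0 carries the rubber cup.
- mixer_cup (a joint): How far the rubber cup has been pushed down, in m: 0 at rest, 0.008 on its stop. It slides vertically on a spring: about 3 N to start it moving, then 1.5 N per mm (9 N at 4 mm, 15 N on the stop); it springs back when let go.
- cup_seat (a point): Centre of the floor of the rubber cup, 103 mm above the bench at rest; moves down with the cup. Black round cup, 42 mm outside, open at the top: its funnel-shaped inside is about 28 mm wide at the rim, 15 mm above the floor, narrowing to about 13 mm at the floor.
- mixer_switch (a joint): Angle of the black V-shaped rocker switch, 18 (mixer x) x 42 (mixer y) mm: 0 off (half on the mixer's -y side raised), 0.4 rad fully on (that half pressed down level, the other raised). Pivots about the mixer's x axis 67 mm above the bench, stays where left, needs about 1.5 N at the end of the raised half; on counts from 0.3 rad.
- switch_press (a point): Point to press, on the upper face of the raised half of the rocker, 16 mm from its pivot towards the mixer's -y; 73 mm above the bench when off, 67 mm when on.
- rack: White two-tier tube rack, 74 (x) x 150 (y) x 70 mm, fixed to the bench, 2 rows of 4 round places, 18 mm wide, 34 mm apart; tubes stand on its floor, 4 mm above the bench, and rise through two plates (tops at 28 and 66 mm). Origin: centre of its underside.
- conical_tube: The tube to mix: 110 mm tall, frosted body 15 mm wide tapering over the lowest 20 mm to a blunt 6 mm tip, paper label, ribbed grey cap 22 mm wide on its top 20 mm. About 25 g. Origin: centre of its tip; z runs up the tube. Stands in any of the four occupied places; its cap is above the other tubes' tops and can be gripped from above.
- tube_tip (a point): Centre of the underside of that tube's tip (the same point as its origin).
- sample_tube_3: One of three shorter sample tubes, 84 mm tall, 13 mm wide with a 17 mm smooth coloured cap, that stay in the rack. Origin: centre of its underside, z up.
- sample_tube_4: One of three shorter sample tubes, 84 mm tall, 13 mm wide with a 17 mm smooth coloured cap, that stay in the rack. Origin: centre of its underside, z up.
- sample_tube_6: One of three shorter sample tubes, 84 mm tall, 13 mm wide with a 17 mm smooth coloured cap, that stay in the rack. Origin: centre of its underside, z up.

How it is judged:
By the outcome, as a careful person would: the job done as asked, in the order asked, and still so for the second after the job is handed in, while the arm keeps its last pose, push and grip.
It also fails if it takes over 64 s, if anything falls off the work surface, if the arm or the gripper's body presses on something with over 40 N, if the wrist force passes 120 N, or if a joint passes its speed limit or range.

## Working session

There is one attempt and no reset: what is moved stays moved. The work goes in short steps, Python scripts to look and compute and a shell command to move; the robot and the scene stay as the last step left them, time stands still between calls to the robot, and variables do not carry over. Pictures are saved under pics/ and viewed, at most 10 in all, crops included, and the job is handed in when it is done.

```bash
ls; mkdir -p pics; cat > h.py <<'E'
import numpy as np, cv2
from cell import env
from scipy.spatial.transform import Rotation as R
def cam(n):
    i=env.camera_info(n); p,d=env.read_camera(n)
    f=240/np.tan(np.radians(i['vertical_fov'])/2)
    a=np.array(i['attitude'],float)
    M=a if a.shape==(3,3) else R.from_euler('xyz',a).as_matrix()
    return p,d,f,i['cx'],i['cy'],np.array(i['origin'],float),M
def ray(c,u,v): return c[6]@np.array([(u-c[3])/c[2],(v-c[4])/c[2],1.])
def plane(c,u,v,z):
    r=ray(c,u,v); return c[5]+r*(z-c[5][2])/r[2]
def cloud(c):
    v,u=np.mgrid[:480,:640]; d=c[1]
    P=np.stack([(u-c[3])/c[2]*d,(v-c[4])/c[2]*d,d],-1)@c[6].T+c[5]
    return P,d>0
E
python3 - <<'E'
from h import *
for n in ("scene","side"):
    c=cam(n); cv2.imwrite(f'pics/{n}0.png',c[0][:,:,::-1]); print(n,env.camera_info(n))
    np.savez(f'{n}0.npz',p=c[0],d=c[1])
print(env.state())
E
```

```text
cell.py
pics
steer.py
scene {'vertical_fov': 54.50922966014386, 'cx': 312.74946615705846, 'cy': 242.3516269411632, 'origin': array([ 161.66710745, -755.87198858,  704.11019301]), 'attitude': array([-2.18284962,  0.02315781, -0.48142771])}
side {'vertical_fov': 50.00715636052947, 'cx': 328.37417410874303, 'cy': 238.2437926723342, 'origin': array([ 611.02295137, -816.8645882 ,  627.62395966]), 'attitude': array([-2.17007244, -0.02270019,  0.0998598 ])}
{'t': 0.1, 'joints': array([-1.41858237e+00,  4.91470523e-01,  1.55937366e+00, -2.74322222e-05,
        1.09166566e+00, -1.05591671e-01]), 'qvel': array([-0.00127179, -0.00255197, -0.00250195,  0.0001096 , -0.0005573 ,
        0.00093632]), 'tau': array([ 3.04517205e-03, -6.13621116e+01, -2.58605433e+01,  6.94618584e-02,
        4.70366946e-02, -5.90787886e-05]), 'eef_pos': array([ 159.33624191, -604.12190773,  192.64316622]), 'tcp_rot': array([-3.14067801e+00, -7.24715993e-05,  2.57818249e-01]), 'ft_force': array([0.83682501, 0.35076737, 0.05249591]), 'moment': array([-0.01090373,  0.02353526,  0.03396138]), 'grip_force': 0.0, 'opening': 0.9994216335897196}
```

View pics/scene0.png

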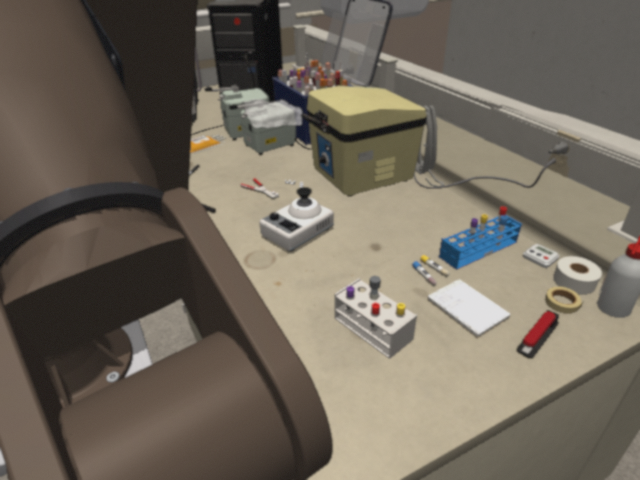

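View pics/side0.png

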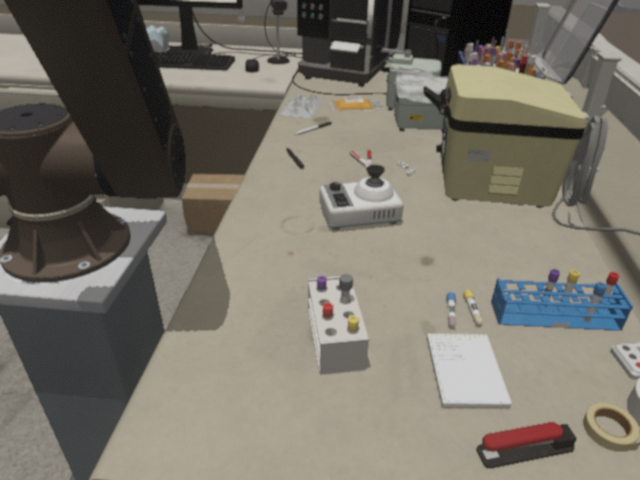

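The scene view shows the mixer at (297,222), its cup at (304,195) and the grey cap at (375,284) in the rack. The side view shows the mixer at (362,200), its rocker near (341,198), the cup at (376,173) and the grey cap at (346,283).

```bash
cat > m.py <<'E'
from h import *
def rep(c,name,P,m):
    q=P[m]; 
    if len(q)<5: print(name,len(q)); return
    print(name,len(q),'med',q.mean(0).round(1),'min',np.percentile(q,2,axis=0).round(1),'max',np.percentile(q,98,axis=0).round(1))
def box(q):
    (cx,cy),(w,h),a=cv2.minAreaRect(q[:,:2].astype(np.float32)); return [round(float(x),1) for x in(cx,cy,w,h,a)]
if __name__=='__main__':
  for n,ru,ra in (("scene",(255,340,180,255),(328,420,270,358)),("side",(315,410,160,232),(300,372,270,375))):
    c=cam(n); P,ok=cloud(c); z=P[...,2]
    def win(r): m=np.zeros((480,640),bool); m[r[2]:r[3],r[0]:r[1]]=1; return m&ok
    M=win(ru); K=win(ra)
    print(n)
    rep(c,'bench',P,M&(abs(z)<8))
    t=M&(z>53)&(z<63); rep(c,'mixtop',P,t); print(box(P[t]))
    rep(c,'turret',P,M&(z>81)&(z<90)); rep(c,'cup',P,M&(z>108)&(z<125))
    rep(c,'switchknob',P,M&(z>65)&(z<76))
    t=K&(z>62)&(z<69); rep(c,'racktop',P,t); print(box(P[t]))
    rep(c,'cap',P,K&(z>108)&(z<122)); rep(c,'shortcaps',P,K&(z>82)&(z<93))
E
python3 m.py
```

```text
scene
bench 3474 med [639.7 290.6   1.2] min [480.3  84.2  -1.6] max [798.1 506.    4.7]
mixtop 861 med [577.9 177.   58.5] min [506.8 127.1  53.6] max [680.2 247.2  62.5]
[661.7, 219.2, 310.2, 120.4, 16.8]
turret 163 med [620.1 201.8  84.4] min [593.6 179.3  81. ] max [651.3 229.4  88.9]
cup 130 med [622.8 208.7 116. ] min [604.6 190.2 108.3] max [641.2 227.1 120.5]
switchknob 326 med [581.8 181.   70.3] min [525.8 137.6  65.2] max [655.8 223.1  75.6]
racktop 1482 med [ 572.  -204.    66.6] min [ 527.3 -274.2   63.2] max [ 620.7 -125.9   68.8]
[574.7, -196.6, 78.5, 156.1, 15.1]
cap 93 med [ 584.8 -178.3  113.4] min [ 576.  -187.   108.4] max [ 595.2 -167.5  117. ]
shortcaps 214 med [ 572.2 -204.8   87.6] min [ 538.  -250.2   82.4] max [ 608.9 -145.8   91.2]
side
bench 3162 med [596.3 334.6   1.4] min [472.6 130.3  -1.3] max [712.2 499.3   4.5]
mixtop 1126 med [586.  174.2  58.8] min [509.5 126.2  53.4] max [681.  242.6  62.6]
[595.0, 198.9, 168.7, 119.1, 17.3]
turret 258 med [623.9 201.   84.4] min [593.8 178.3  81.1] max [652.2 227.8  89.1]
cup 171 med [623.4 208.3 116.2] min [605.5 189.6 109. ] max [641.8 228.6 120.7]
switchknob 425 med [590.7 180.7  70.4] min [527.6 138.1  65.2] max [662.2 219.1  75.6]
racktop 2085 med [ 574.6 -209.3   66.9] min [ 528.8 -275.5   63.2] max [ 621.3 -130.6   68.8]
[574.6, -197.2, 74.8, 157.2, 14.5]
cap 133 med [ 586.3 -178.7  113.9] min [ 575.9 -187.   109. ] max [ 596.4 -166.9  116.7]
shortcaps 324 med [ 573.9 -204.8   87.8] min [ 539.  -250.    82.2] max [ 609.7 -146.2   91.5]
```

```bash
cat > go.py <<'E'
import sys; from h import *
s=env.state(); p=s['eef_pos']; M=R.from_euler('xyz',s['tcp_rot']).as_matrix()
t=np.array([float(a) for a in sys.argv[1:4]]); d=M.T@(t-p)
print('shift',d.round(1),'dist',round(float(np.linalg.norm(d)),1),'turn',round(s['tcp_rot'][2]-float(sys.argv[4]),3) if len(sys.argv)>4 else '')
E
python3 go.py 560 -260 220
```

```text
shift [ 475.2 -230.7  -27. ] dist 528.9 turn
```

```bash
echo '[[[35, -18, -6], 0, 1], [[70, -35, -12], 0, 0.6], [[105, -52, -18], 0, 0.4], [[142, -70, -24], 0, 0.4], [[178, -87, -27], 0, 0.4]]' | python3 steer.py; echo '[[[37, -18, 0], 0, 0.4], [[74, -36, 0], 0, 0.4], [[111, -54, 0], 0, 0.4], [[148, -72, 0], 0, 0.4], [[185, -90, 0], 0, 0.4]]' | python3 steer.py; echo '[[[37, -18, 0], 0, 0.4], [[74, -36, 0], 0, 0.4], [[112, -54, 0], 0, 0.4], [[112, -54, 0], 0, 0.4], [[112, -54, 0], 0, 0.4]]' | python3 steer.py
python3 - <<'E'
from h import *
c=cam('wrist'); cv2.imwrite('pics/w1.png',c[0][:,:,::-1]); print(c[5],env.camera_info('wrist')['attitude']); print(env.state()['eef_pos'])
E
```

```text
t: 0.62
eef_pos: [310.4, -473.5, 220.8]
tcp_rot: [3.141, -0.0, 0.257]
ft_force: [1.4, -1.4, 0.8]
opening: 0.776
grip_force: 0.0
t: 1.03
eef_pos: [466.5, -339.0, 220.2]
tcp_rot: [3.142, -0.0, 0.258]
ft_force: [0.7, 0.6, 0.5]
opening: 0.432
grip_force: 0.0
t: 1.45
eef_pos: [560.8, -258.2, 219.6]
tcp_rot: [-3.141, 0.001, 0.261]
ft_force: [-1.2, -0.0, 0.5]
opening: 0.398
grip_force: 0.0
[ 633.79969303 -238.63529891  410.63198026] [ 2.86990982e+00 -3.11938515e-04 -1.31146304e+00]
[ 559.84900553 -259.31444352  219.71174248]
```

View pics/w1.png

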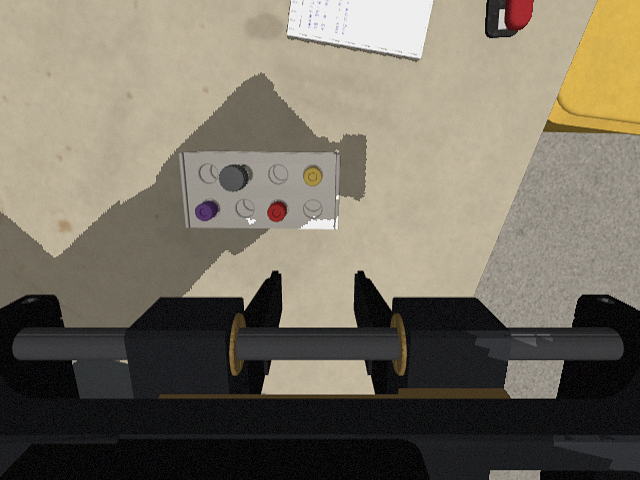

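The wrist view shows the rack at (180–340, 150–230), the grey cap at (234,178), purple at (206,210), red at (277,210) and yellow at (312,176).

```bash
cat > w.py <<'E'
from m import *
def rack():
    c=cam('wrist'); P,ok=cloud(c); z=P[...,2]; K=np.zeros_like(ok); K[130:250,165:355]=1; K&=ok
    t=K&(z>63)&(z<69); print('rack',box(P[t]))
    for n,a,b in(('cap',109,120),('short',83,94)):
        l,L,st,ce=cv2.connectedComponentsWithStats((K&(z>a)&(z<b)).astype(np.uint8))
        for k in range(1,l):
            if st[k,4]>40:
                cs=cv2.findContours((L==k).astype(np.uint8),0,2)[0][0]; (u,v),r=cv2.minEnclosingCircle(cs)
                q=P[L==k]; print(n,st[k],'xy by px',plane(c,u,v,np.median(q[:,2])).round(1),'cloud mean',q.mean(0).round(1),'rpx',round(r,1), 'rmm', round(r/c[2]*c[1][L==k].mean(),1))
if __name__=='__main__': rack()
E
python3 w.py; python3 go.py 554.5 142 150 0.298
```

```text
rack [574.8, -196.3, 74.2, 154.3, 14.8]
cap [218 163  27  28 543] xy by px [ 587.5 -176.3  113.2] cloud mean [ 587.5 -176.3  113.1] rpx 13.7 rmm 11.5
short [302 165  19  20 273] xy by px [ 604.3 -241.9   87.3] cloud mean [ 604.2 -241.7   87.2] rpx 9.5 rmm 8.7
short [194 201  19  19 276] xy by px [ 546.4 -151.8   87.3] cloud mean [ 546.3 -151.8   87. ] rpx 9.5 rmm 8.9
short [266 202  19  18 263] xy by px [ 563.3 -217.2   87.4] cloud mean [ 563.1 -217.2   87.1] rpx 9.1 rmm 8.6
shift [  98.  -390.    69.9] dist 408.1 turn -0.04
```

```bash
echo '[[[10, -39, 0], -0.01, 0], [[20, -78, 0], -0.02, 0], [[30, -117, 0], -0.03, 0], [[40, -156, 0], -0.04, 0], [[50, -195, 0], -0.04, 0]]' | python3 steer.py; echo '[[[10, -39, 0], 0, 0], [[20, -78, 0], 0, 0], [[30, -117, 0], 0, 0], [[40, -156, 0], 0, 0], [[48, -195, 0], 0, 0]]' | python3 steer.py; echo '[[[0, 0, 0], 0, 0], [[0, 0, 0], 0, 0], [[0, 0, 0], 0, 0]]' | python3 steer.py
python3 - <<'E'
from m import *
c=cam('wrist'); cv2.imwrite('pics/w2.png',c[0][:,:,::-1]); P,ok=cloud(c); z=P[...,2]; np.save('P2.npy',P)
W=ok&(P[...,0]>480)&(P[...,0]<720)&(P[...,1]>90)&(P[...,1]<310)
rep(c,'cup',P,W&(z>113)&(z<122)); t=W&(z>54)&(z<62); print('top',box(P[t]))
t=W&(z>65)&(z<79)
l,L,st,ce=cv2.connectedComponentsWithStats(t.astype(np.uint8))
for k in range(1,l):
    if st[k,4]>30: rep(c,str(st[k]),P,L==k)
E
```

```text
t: 1.97
eef_pos: [557.4, -58.5, 220.3]
tcp_rot: [3.141, -0.0, 0.296]
ft_force: [-0.6, -0.3, 0.3]
opening: 0.101
grip_force: 0.0
t: 2.38
eef_pos: [546.8, 142.1, 220.4]
tcp_rot: [3.141, -0.0, 0.295]
ft_force: [1.2, 0.8, -0.7]
opening: 0.006
grip_force: 0.0
t: 2.63
eef_pos: [547.1, 140.6, 220.2]
tcp_rot: [3.141, 0.0, 0.297]
ft_force: [0.4, -0.1, 0.1]
opening: 0.004
grip_force: 0.0
cup 1474 med [624.4 210.6 116.8] min [605.4 191.6 113.4] max [642.9 229.  118.8]
top [596.0, 200.9, 164.7, 115.2, 18.3]
[ 225   72   92   97 2682] 2682 med [625.7 207.1  72.7] min [584.2 170.   65.4] max [664.6 250.2  78.9]
[233 197  26  26 518] 518 med [537.2 211.6  70.5] min [525.7 200.3  66.7] max [548.2 223.   72.4]
[280 200  43  20 748] 748 med [554.3 159.   68.6] min [542.1 139.8  65.3] max [566.7 179.7  74.4]
```

View pics/w2.png

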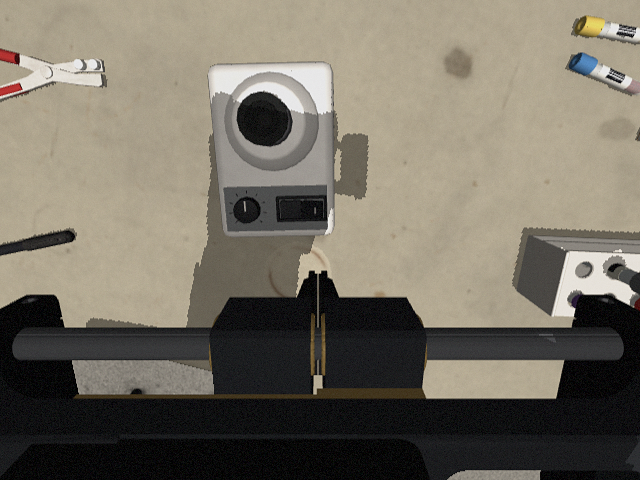

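The mixer is seen from above: cup at (265,119), knob at (247,209), rocker at (301,209).

```bash
python3 go.py 559.4 142.4 85 0.314
```

```text
shift [ 12.3   1.4 135.2] dist 135.7 turn -0.018
```

```bash
echo '[[[6, 1, 35], -0.018, 0], [[12, 1.4, 70], -0.018, 0], [[12.3, 1.4, 105], -0.018, 0], [[12.3, 1.4, 130], -0.018, 0], [[12.3, 1.4, 135], -0.018, 0]]' | python3 steer.py; echo '[[[0, 0, 6], 0, 0], [[0, 0, 10], 0, 0], [[0, 0, 14], 0, 0], [[0, 0, 17], 0, 0], [[0, 0, 18.5], 0, 0]]' | python3 steer.py;echo '[[[0, 0, 0], 0, 0], [[0, 0, 0], 0, 0]]' | python3 steer.py
```

```text
t: 3.1
eef_pos: [557.6, 141.9, 81.2]
tcp_rot: [-3.141, 0.006, 0.313]
ft_force: [-1.2, -0.2, 0.4]
opening: 0.004
grip_force: 0.0
t: 3.52
eef_pos: [559.6, 144.1, 67.2]
tcp_rot: [3.141, -0.001, 0.316]
ft_force: [-0.4, 0.2, -1.1]
opening: 0.003
grip_force: 0.0
t: 3.68
eef_pos: [559.4, 144.3, 67.1]
tcp_rot: [3.141, -0.001, 0.316]
ft_force: [-0.2, -0.0, -0.5]
opening: 0.003
grip_force: 0.0
```

```bash
echo '[[[0, 0, 1], 0, 0], [[0, 0, 2], 0, 0], [[0, 0, 2], 0, 0]]' | python3 steer.py; echo '[[[0, 0, 0.7], 0, 0], [[0, 0, 1], 0, 0], [[0, 0, 1], 0, 0]]' | python3 steer.py
```

```text
t: 3.93
eef_pos: [559.2, 144.2, 64.6]
tcp_rot: [3.142, 0.0, 0.316]
ft_force: [-0.4, -0.1, -0.7]
opening: 0.003
grip_force: 0.0
t: 4.18
eef_pos: [559.2, 144.2, 63.5]
tcp_rot: [3.142, 0.0, 0.316]
ft_force: [0.0, -0.8, -0.8]
opening: 0.005
grip_force: 0.0
```

```bash
echo '[[[0, 0, -35], 0, 0], [[0, 0, -75], 0, 0], [[0, 0, -115], 0, 0], [[0, 0, -157], 0, 0], [[0, 0, -157], 0, 0]]' | python3 steer.py
cat > sw.py <<'E'
from m import *
import sys
c=cam('wrist'); P,ok=cloud(c); z=P[...,2]
th=0.314; u=np.array([np.cos(th),np.sin(th)]); v=np.array([-u[1],u[0]])
D=P[...,:2]-[553.8,159.5]; a=D@u; b=D@v
for y in range(-30,31,4):
    m=ok&(abs(a)<7)&(abs(b-y)<2); print(y,m.sum(),np.median(z[m]).round(1) if m.any() else '')
i=c[0]; m=ok&(np.hypot(a,b)<60); vv,uu=np.where(m); 
cr=i[vv.min():vv.max(),uu.min():uu.max(),::-1]; print(cr.shape); cv2.imwrite(f'pics/{sys.argv[1]}.png',cv2.resize(cr,None,fx=4,fy=4,interpolation=2))
E
python3 sw.py sw1
```

```text
t: 4.6
eef_pos: [561.9, 144.6, 228.4]
tcp_rot: [3.139, -0.011, 0.316]
ft_force: [0.4, 0.3, 0.2]
opening: 0.001
grip_force: 0.0
-30 52 54.8
-26 39 56.5
-22 52 63.6
-18 121 282.7
-14 103 73.6
-10 54 71.0
-6 53 69.3
-2 44 67.4
2 53 66.3
6 54 66.5
10 53 66.5
14 53 66.4
18 53 66.6
22 39 62.9
26 50 62.0
30 50 59.0
(314, 542, 3)
```

View pics/sw1.png

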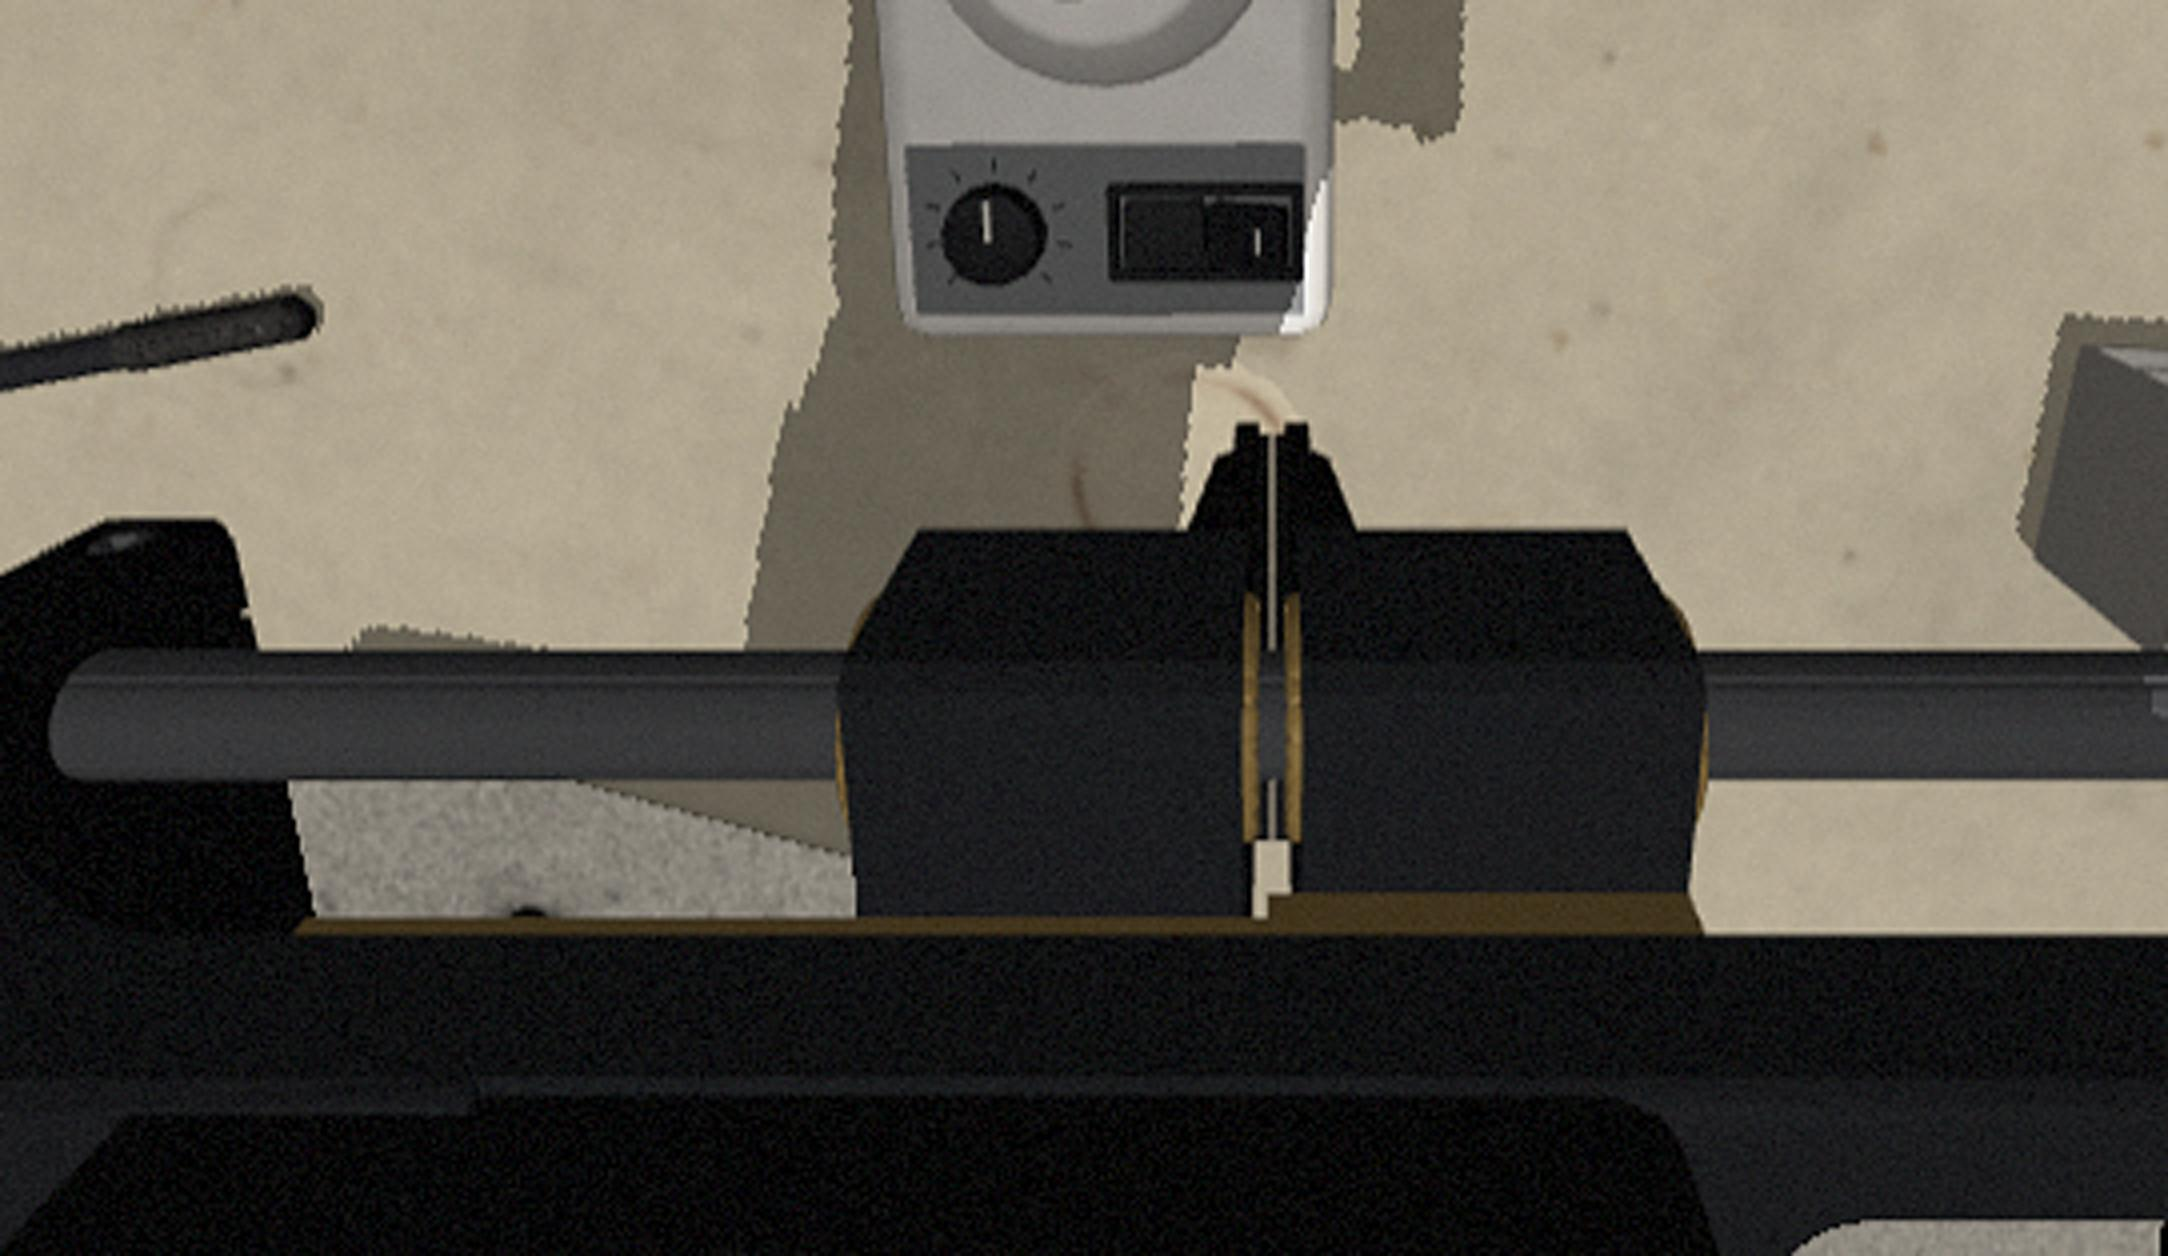

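The rocker is still off: the right half, marked at (1257,240), is still raised and reads 73.6 mm. The fingers didn't engage it, so I'll lower to just above and look.

```bash
echo '[[[0, 0, 35], 0, 0], [[0, 0, 75], 0, 0], [[0, 0, 115], 0, 0], [[0, 0, 140], 0, 0], [[0, 0, 141], 0, 0]]' | python3 steer.py;echo '[[[0, 0, 0], 0, 0], [[0, 0, 0], 0, 0]]' | python3 steer.py
python3 - <<'E'
from h import *
c=cam('wrist'); s=env.state(); p=s['eef_pos']; print(p)
def proj(c,p): q=c[6].T@(np.array(p)-c[5]); return (c[2]*q[0]/q[2]+c[3],c[2]*q[1]/q[2]+c[4])
print(proj(c,p))
a=c[0][150:330,220:420,::-1]; d=cam('side'); print(proj(d,p)); u,v=map(int,proj(d,p)); b=d[0][v-60:v+60,u-67:u+67,::-1]
cv2.imwrite('pics/dn.png',np.hstack([cv2.resize(a,(400,360),interpolation=2),cv2.resize(b,(400,360),interpolation=2)]))
E
```

```text
t: 5.07
eef_pos: [556.0, 143.6, 73.9]
tcp_rot: [-3.14, 0.01, 0.316]
ft_force: [-1.3, -0.5, -0.1]
opening: 0.007
grip_force: 0.0
t: 5.23
eef_pos: [559.8, 144.2, 80.5]
tcp_rot: [3.141, -0.001, 0.316]
ft_force: [-0.0, 0.9, 1.0]
opening: 0.003
grip_force: 0.0
[560.07877548 144.30778252  81.08883087]
(np.float64(317.5931837845363), np.float64(276.6640805971332))
(np.float64(343.6417289309321), np.float64(196.1122674024613))
```

View pics/dn.png

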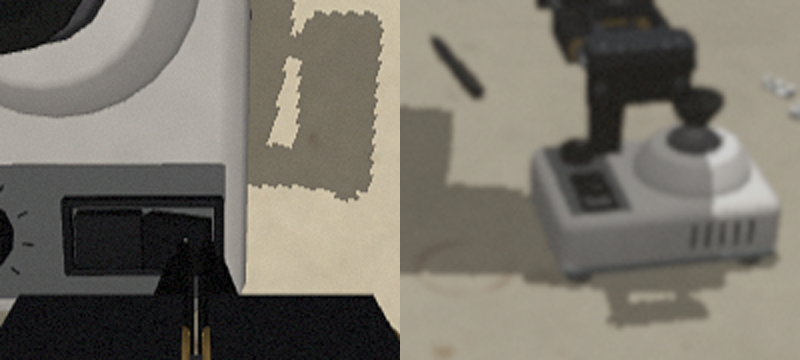

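The tips look to be over the raised half at (185,225) in the left crop. In the right crop, though, they appear to end above the panel at (605,150). I'll check the real tip position by depth.

```bash
python3 - <<'E'
from h import *
c=cam('wrist'); P,ok=cloud(c)
for v in range(255,300,3):
    print(v,[(u,P[v,u].round(0).astype(int).tolist()) for u in (308,312,316,320,324)])
d=cam('side'); Q,_=cloud(d)
for v in range(176,204,3): print(v,[(u,Q[v,u].round(0).astype(int).tolist()) for u in (337,340,343,346,349)])
E
```

```text
255 [(308, [564, 152, 59]), (312, [565, 150, 58]), (316, [565, 147, 58]), (320, [567, 145, 60]), (324, [567, 142, 59])]
258 [(308, [566, 152, 72]), (312, [566, 150, 68]), (316, [567, 147, 69]), (320, [568, 145, 69]), (324, [568, 143, 69])]
261 [(308, [564, 152, 70]), (312, [565, 150, 73]), (316, [566, 147, 73]), (320, [567, 145, 73]), (324, [567, 143, 72])]
264 [(308, [562, 151, 70]), (312, [564, 149, 73]), (316, [565, 147, 73]), (320, [565, 144, 74]), (324, [566, 142, 72])]
267 [(308, [561, 151, 71]), (312, [561, 148, 71]), (316, [563, 146, 75]), (320, [563, 144, 73]), (324, [564, 141, 71])]
270 [(308, [559, 150, 71]), (312, [571, 151, 103]), (316, [561, 146, 74]), (320, [562, 143, 75]), (324, [572, 145, 102])]
273 [(308, [557, 149, 71]), (312, [570, 151, 106]), (316, [570, 148, 103]), (320, [571, 146, 103]), (324, [573, 145, 107])]
276 [(308, [570, 152, 110]), (312, [571, 151, 111]), (316, [570, 148, 107]), (320, [570, 146, 107]), (324, [572, 145, 111])]
279 [(308, [570, 152, 115]), (312, [571, 151, 115]), (316, [570, 148, 111]), (320, [570, 146, 111]), (324, [573, 145, 116])]
282 
[... 1259 characters left out ...]
1, 68]), (340, [548, 209, 65]), (343, [554, 214, 62]), (346, [560, 223, 58]), (349, [567, 223, 59])]
191 [(337, [541, 203, 60]), (340, [548, 205, 59]), (343, [555, 203, 61]), (346, [562, 205, 60]), (349, [568, 206, 60])]
194 [(337, [544, 175, 68]), (340, [550, 176, 68]), (343, [556, 184, 64]), (346, [563, 189, 61]), (349, [569, 192, 61])]
197 [(337, [545, 156, 71]), (340, [551, 161, 69]), (343, [558, 162, 69]), (346, [563, 183, 57]), (349, [570, 176, 62])]
200 [(337, [546, 153, 66]), (340, [553, 140, 74]), (343, [559, 141, 73]), (346, [566, 140, 75]), (349, [571, 168, 59])]
203 [(337, [547, 137, 67]), (340, [553, 148, 61]), (343, [559, 151, 60]), (346, [566, 147, 63]), (349, [572, 150, 61])]
```

Both cameras put the true finger end at about 102 mm while eef_pos reads 80.5, so the tips sit about 22 mm higher than reported. x and y agree. I'll press further, guarding on force.

```bash
echo '[[[0, 0, 10], 0, 0], [[0, 0, 20], 0, 0], [[0, 0, 26], 0, 0], [[0, 0, 28], 0, 0], [[0, 0, 28], 0, 0]]' | python3 steer.py;echo '[[[0, 0, 1.5], 0, 0], [[0, 0, 3], 0, 0], [[0, 0, 3], 0, 0]]' | python3 steer.py;echo '[[[0, 0, 1.5], 0, 0], [[0, 0, 2.5], 0, 0], [[0, 0, 2.5], 0, 0]]' | python3 steer.py
```

```text
t: 5.85
eef_pos: [558.9, 144.1, 50.6]
tcp_rot: [-3.141, 0.002, 0.316]
ft_force: [-0.4, -1.0, -0.2]
opening: 0.003
grip_force: 0.0
t: 6.1
eef_pos: [559.3, 144.2, 48.6]
tcp_rot: [3.141, -0.0, 0.316]
ft_force: [0.4, 0.2, -0.4]
opening: 0.005
grip_force: 0.0
t: 6.35
eef_pos: [559.3, 144.2, 46.0]
tcp_rot: [3.141, -0.0, 0.316]
ft_force: [1.0, 0.1, 0.3]
opening: 0.004
grip_force: 0.0
```

```bash
for i in 1; do echo '[[[0, 0, 1], 0, 0], [[0, 0, 2], 0, 0], [[0, 0, 2], 0, 0]]' | python3 steer.py; done;  echo '[[[0, 0, 0.7], 0, 0], [[0, 0, 1.5], 0, 0], [[0, 0, 1.5], 0, 0]]' | python3 steer.py
python3 - <<'E'
from h import *
print(env.state()['eef_pos'])
c=cam('wrist'); P,ok=cloud(c)
for v in range(255,282,3): print(v,[P[v,u].round(0).astype(int).tolist() for u in (306,312,318,324)])
E
```

```text
t: 6.6
eef_pos: [559.4, 144.2, 45.6]
tcp_rot: [3.141, -0.001, 0.316]
ft_force: [-4.7, -1.7, 16.9]
opening: 0.003
grip_force: 8.4
t: 6.85
eef_pos: [559.5, 144.2, 45.3]
tcp_rot: [3.141, -0.002, 0.316]
ft_force: [-8.1, -2.1, 30.8]
opening: 0.005
grip_force: 15.8
[559.53312635 144.24328581  45.34334123]
255 [[574, 156, 58], [576, 153, 59], [577, 150, 59], [577, 146, 59]]
258 [[573, 155, 59], [574, 152, 59], [575, 149, 59], [576, 146, 60]]
261 [[572, 155, 60], [572, 151, 58], [573, 148, 59], [574, 145, 58]]
264 [[570, 154, 59], [571, 151, 59], [572, 148, 60], [572, 145, 58]]
267 [[569, 154, 63], [570, 151, 61], [571, 148, 62], [572, 145, 62]]
270 [[568, 153, 63], [570, 151, 66], [570, 147, 63], [572, 145, 66]]
273 [[566, 153, 61], [570, 151, 71], [570, 147, 67], [572, 145, 71]]
276 [[565, 153, 65], [570, 151, 75], [570, 147, 71], [572, 145, 75]]
279 [[569, 153, 79], [570, 151, 79], [570, 147, 75], [572, 145, 78]]
```

Firm contact at eef z 45.6 means the tips are at 67 mm, the "on" level, so the offset is +21.4. I'll retract and verify.

```bash
echo '[[[0, 0, -10], 0, 0], [[0, 0, -45], 0, 0], [[0, 0, -85], 0, 0], [[0, 0, -125], 0, 0], [[0, 0, -165], 0, 0]]' | python3 steer.py; echo '[[[0, 0, 0], 0, 0], [[0, 0, 0], 0, 0]]' | python3 steer.py; python3 sw.py sw2
python3 - <<'E'
from m import *
c=cam('wrist'); P,ok=cloud(c); z=P[...,2]
D=np.hypot(P[...,0]-624,P[...,1]-210); m=ok&(z>114)&(D<30); q=P[m].astype(np.float32)
(a,b),r=cv2.minEnclosingCircle(q[:,:2]); print('rim',a,b,r)
h=ok&(D<12)&(z<116)&(z>95); rep(c,'funnel',P,h); h=ok&(D<14)&(z<107)&(z>95); rep(c,'floor',P,h)
E
python3 go.py 587.4 -176.4 160 0.258
```

```text
t: 7.32
eef_pos: [558.7, 144.2, 209.5]
tcp_rot: [-3.142, 0.001, 0.316]
ft_force: [1.2, 1.3, 0.0]
opening: 0.005
grip_force: 0.0
t: 7.48
eef_pos: [559.9, 144.4, 209.7]
tcp_rot: [3.141, -0.004, 0.316]
ft_force: [0.1, 0.3, -1.5]
opening: 0.006
grip_force: 0.0
-30 51 54.8
-26 43 56.8
-22 56 61.1
-18 105 67.7
-14 125 67.4
-10 56 66.3
-6 56 66.3
-2 56 66.5
2 58 67.0
6 57 68.7
10 59 70.6
14 67 72.2
18 58 73.9
22 42 68.7
26 48 62.2
30 54 58.8
(316, 544, 3)
shift [-72.1 313.6  46.7] dist 325.2 turn 0.058Traceback (most recent call last):
  File "<stdin>", line 4, in <module>
cv2.error: OpenCV(4.12.0) /io/opencv/modules/imgproc/src/shapedescr.cpp:201: error: (-215:Assertion failed) count >= 0 && (depth == CV_32F || depth == CV_32S) in function 'minEnclosingCircle'
```

The switch reads fully on: the pressed half is at 67 and the other half is raised to 74. Next is the tube.

```bash
echo '[[[-9, 38, 0], 0.02, 0.2], [[-18, 76, 0], 0.04, 0.4], [[-27, 114, 0], 0.058, 0.4], [[-36, 152, 0], 0.058, 0.4], [[-45, 190, 0], 0.058, 0.4]]' | python3 steer.py; echo '[[[-4, 41, 0], 0, 0.4], [[-8, 80, 0], 0, 0.4], [[-12, 118, 0], 0, 0.4], [[-16, 126, 0], 0, 0.4], [[-16, 126, 0], 0, 0.4]]' | python3 steer.py; python3 go.py 587.4 -176.4 63.6 0.258; python3 w.py
```

```text
t: 8.0
eef_pos: [574.7, -52.0, 205.6]
tcp_rot: [-3.14, 0.003, 0.258]
ft_force: [0.2, 0.5, -0.1]
opening: 0.298
grip_force: 0.0
t: 8.42
eef_pos: [591.2, -178.5, 205.3]
tcp_rot: [-3.14, 0.003, 0.254]
ft_force: [0.0, 0.1, -0.4]
opening: 0.4
grip_force: 0.0
shift [ -2.8  -2.7 141.7] dist 141.7 turn -0.004
rack [582.9, -166.3, 43.8, 99.7, 14.6]
cap [300 226  27  24 502] xy by px [ 588.2 -175.6  113.3] cloud mean [ 588.2 -175.5  113.1] rpx 13.3 rmm 11.2
```

```bash
echo '[[[-1, -1, 35], 0, 0.4], [[-2, -3, 65], 0, 0.4], [[-2.5, -3, 75], 0, 0.4], [[-2.5, -3, 75], 0, 0.4], [[-2.5, -3, 75], 0, 0.4]]' | python3 steer.py; python3 go.py 587.8 -176 63.6 0.258
```

```text
t: 8.88
eef_pos: [589.3, -173.0, 133.1]
tcp_rot: [-3.141, 0.0, 0.259]
ft_force: [0.4, 0.4, 0.1]
opening: 0.4
grip_force: 0.0
shift [-2.2  2.5 69.5] dist 69.5 turn 0.001
```

```bash
echo '[[[-2.2, 2.5, 15], 0, 0.4], [[-2.2, 2.5, 35], 0, 0.4], [[-2.2, 2.5, 55], 0, 0.4], [[-2.2, 2.5, 66], 0, 0.4], [[-2.2, 2.5, 69.5], 0, 0.4]]' | python3 steer.py; echo '[[[0, 0, 0], 0, 0.4], [[0, 0, 0], 0, 0], [[0, 0, 0], 0, 0], [[0, 0, 0], 0, 0], [[0, 0, 0], 0, 0]]' | python3 steer.py; echo '[[[0, 0, 0], 0, 0], [[0, 0, 0], 0, 0], [[0, 0, 0], 0, 0]]' | python3 steer.py
```

```text
t: 9.3
eef_pos: [587.6, -176.7, 62.9]
tcp_rot: [-3.141, 0.0, 0.258]
ft_force: [0.8, -1.1, -0.6]
opening: 0.401
grip_force: 0.0
t: 9.72
eef_pos: [587.9, -177.2, 64.1]
tcp_rot: [3.141, -0.001, 0.258]
ft_force: [0.6, -0.1, 3.4]
opening: 0.221
grip_force: 30.0
t: 9.97
eef_pos: [587.9, -177.2, 64.0]
tcp_rot: [3.141, -0.001, 0.258]
ft_force: [0.4, 0.2, 6.2]
opening: 0.221
grip_force: 30.0
```

```bash
echo '[[[0, 0, -8], 0, 0], [[0, 0, -30], 0, 0], [[0, 0, -60], 0, 0], [[0, 0, -90], 0, 0], [[0, 0, -120], 0, 0]]' | python3 steer.py; echo '[[[0, 0, -25], 0, 0], [[0, 0, -25], 0, 0], [[0, 0, -25], 0, 0]]' | python3 steer.py
python3 - <<'E'
from m import *
s=env.state(); print(s['eef_pos'],s['opening'],s['grip_force'])
for n in('scene','side'):
    c=cam(n); P,ok=cloud(c); z=P[...,2]; p=s['eef_pos']
    m=ok&(np.hypot(P[...,0]-p[0],P[...,1]-p[1])<22)&(z>118)
    for a in range(122,230,8):
        k=m&(abs(z-a)<4); 
        if k.sum()>2: print(n,a,k.sum(),P[k].mean(0).round(1), 'zmin',z[k].min().round(1))
    if n=='side':
        q=c[6].T@(np.append(p[:2],p[2]-10)-c[5]); u,v=int(c[2]*q[0]/q[2]+c[3]),int(c[2]*q[1]/q[2]+c[4])
        cv2.imwrite('pics/held.png',cv2.resize(c[0][v-70:v+80,u-80:u+80,::-1],(640,600),interpolation=2))
E
python3 go.py 624 209.8 205 0.314
```

```text
t: 10.38
eef_pos: [587.1, -176.9, 184.8]
tcp_rot: [-3.141, 0.0, 0.258]
ft_force: [-0.1, -0.1, 0.1]
opening: 0.222
grip_force: 30.0
t: 10.63
eef_pos: [587.7, -177.1, 209.7]
tcp_rot: [3.14, -0.002, 0.258]
ft_force: [-0.2, 0.1, -1.2]
opening: 0.224
grip_force: 30.0
[ 587.70138455 -177.12674994  209.7137753 ] 0.22404379636503474 29.999798834323883
scene 154 9 [ 584.9 -178.5  154.2] zmin 150.9
scene 162 16 [ 584.  -179.5  162. ] zmin 158.1
scene 170 22 [ 584.3 -181.1  170.4] zmin 166.1
scene 178 28 [ 583.3 -180.6  178. ] zmin 174.2
scene 186 27 [ 583.4 -181.   186.2] zmin 182.5
scene 194 30 [ 583.3 -180.8  194.3] zmin 190.5
scene 202 27 [ 583.5 -181.8  201.9] zmin 198.4
scene 210 30 [ 583.1 -181.8  209.7] zmin 206.0
scene 218 31 [ 582.9 -181.4  218.2] zmin 214.2
scene 226 24 [ 582.7 -180.9  225.2] zmin 222.0
side 146 3 [ 585.3 -177.3  149.2] zmin 148.8
side 154 15 [ 585.7 -179.   154.9] zmin 152.1
side 162 22 [ 586.2 -180.7  162.3] zmin 158.5
side 170 35 [ 585.7 -181.9  170.3] zmin 166.1
side 178 39 [ 586.2 -182.1  178.2] zmin 174.3
side 186 41 [ 586.9 -182.2  185.9] zmin 182.0
side 194 48 [ 586.2 -182.   194. ] zmin 190.0
side 202 46 [ 586.  -182.2  202. ] zmin 198.0
side 210 48 [ 586.3 -182.2  209.9] zmin 206.0
side 218 48 [ 586.7 -182.7  217.9] zmin 214.0
side 226 19 [ 587.4 -183.2  224.1] zmin 222.2
shift [ 134.4 -364.4    2.5] dist 388.4 turn -0.056
```

View pics/held.png

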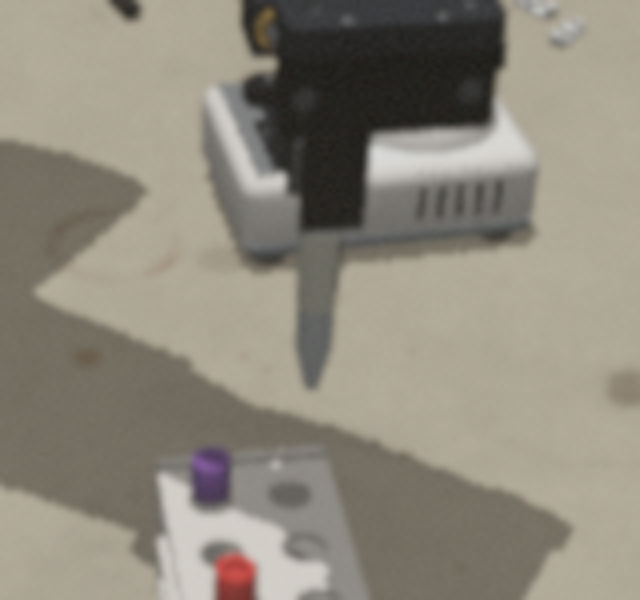

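The tube hangs vertical with its tip at (312,385), z about 149 as expected, and the sample tubes are still in the rack. Next: over the cup.

```bash
echo '[[[9, -25, 0], -0.02, 0], [[20, -55, 0], -0.04, 0], [[32, -87, 0], -0.056, 0], [[45, -122, 0], -0.056, 0], [[58, -157, 0], -0.056, 0]]' | python3 steer.py; echo '[[[11, -35, 0], 0, 0], [[22, -70, 0], 0, 0], [[33, -105, 0], 0, 0], [[44, -140, 0], 0, 0], [[54, -170, 0], 0, 0]]' | python3 steer.py; echo '[[[0, 0, 0], 0, 0], [[0, 0, 0], 0, 0]]' | python3 steer.py;python3 go.py 624.6 209.3 209.7 0.314
```

```text
t: 11.15
eef_pos: [602.9, -9.0, 206.6]
tcp_rot: [-3.141, 0.002, 0.313]
ft_force: [0.1, 0.7, -0.2]
opening: 0.219
grip_force: 30.0
t: 11.57
eef_pos: [601.4, 170.1, 206.6]
tcp_rot: [-3.141, 0.003, 0.314]
ft_force: [-0.1, -0.7, -0.5]
opening: 0.221
grip_force: 30.0
t: 11.73
eef_pos: [601.6, 169.3, 206.5]
tcp_rot: [-3.141, 0.003, 0.317]
ft_force: [0.7, -0.3, -0.4]
opening: 0.218
grip_force: 30.0
shift [ 34.3 -30.8  -3.3] dist 46.2 turn 0.003
```

```bash
echo '[[[10, -9, 0], 0, 0], [[22, -20, 0], 0, 0], [[32, -29, 0], 0, 0], [[34.3, -30.8, 0], 0, 0], [[34.3, -30.8, 0], 0, 0]]' | python3 steer.py; echo '[[[0, 0, 0], 0, 0], [[0, 0, 0], 0, 0]]' | python3 steer.py
cat > fit.py <<'E'
from m import *
p=env.state()['eef_pos']; print('eef',p.round(1))
for n in('scene','side'):
    c=cam(n); P,ok=cloud(c); z=P[...,2]
    W=ok&(np.hypot(P[...,0]-624,P[...,1]-209)<30)
    # silhouettes: column extent of tube tip vs cup rim, cast on planes at known height
    def mid(z0,z1,zp):
        m=W&(z>z0)&(z<z1); v,u=np.where(m); 
        return m.sum(), (plane(c,u.min(),v.mean(),zp)+plane(c,u.max(),v.mean(),zp))/2, u.min(),u.max(),v.mean()
    a=mid(p[2]-59,p[2]-48,p[2]-54); b=mid(p[2]-35,p[2]-26,p[2]-30); k=mid(110,118.5,115)
    r=ray(c,(k[2]+k[3])/2,k[4]); s=np.array([-r[1],r[0]])/np.hypot(r[0],r[1])   # lateral direction
    for nm,x in(('tip',a),('body',b),('cup',k)): print(n,nm,x[0],'lateral',round(float(x[1][:2]@s),1),'px',x[2:5])
    print(' s',s.round(3),'eef lateral',round(float(p[:2]@s),1))
E
python3 fit.py
```

```text
t: 12.15
eef_pos: [625.6, 207.1, 207.0]
tcp_rot: [3.141, 0.002, 0.314]
ft_force: [-0.6, 0.1, -0.2]
opening: 0.217
grip_force: 30.0
t: 12.32
eef_pos: [625.3, 206.7, 207.9]
tcp_rot: [3.141, 0.001, 0.313]
ft_force: [-0.2, 0.1, 0.0]
opening: 0.22
grip_force: 30.0
eef [625.3 206.7 207.9]
scene tip 11 lateral -473.3 px (np.int64(302), np.int64(305), np.float64(178.54545454545453))
scene body 21 lateral -474.0 px (np.int64(301), np.int64(306), np.float64(171.38095238095238))
scene cup 75 lateral -472.0 px (np.int64(296), np.int64(311), np.float64(192.08))
 s [-0.902  0.431] eef lateral -474.9
side tip 15 lateral -622.1 px (np.int64(375), np.int64(379), np.float64(154.2))
side body 25 lateral -621.5 px (np.int64(374), np.int64(381), np.float64(145.28))
side cup 100 lateral -620.6 px (np.int64(366), np.int64(384), np.float64(170.35))
 s [-1.     0.012] eef lateral -622.8
```

```bash
python3 go.py 624 208.4 207.9
```

```text
shift [-0.9 -1.7  0.3] dist 2.0 turn
```

```bash
echo '[[[-0.9, -1.7, 8], 0, 0], [[-0.9, -1.7, 18], 0, 0], [[-0.9, -1.7, 28], 0, 0], [[-0.9, -1.7, 33], 0, 0], [[-0.9, -1.7, 33], 0, 0]]' | python3 steer.py; echo '[[[0, 0, 0], 0, 0], [[0, 0, 0], 0, 0]]' | python3 steer.py; python3 fit.py
```

```text
t: 12.83
eef_pos: [623.4, 209.0, 173.0]
tcp_rot: [-3.141, 0.003, 0.314]
ft_force: [-0.2, 0.6, -0.4]
opening: 0.219
grip_force: 30.0
t: 13.0
eef_pos: [624.3, 209.2, 175.3]
tcp_rot: [3.141, -0.0, 0.314]
ft_force: [0.2, 0.0, -0.2]
opening: 0.221
grip_force: 30.0
eef [624.3 209.2 175.3]
scene tip 74 lateral -471.5 px (np.int64(296), np.int64(311), np.float64(191.09459459459458))
scene body 14 lateral -471.1 px (np.int64(301), np.int64(305), np.float64(182.71428571428572))
scene cup 65 lateral -472.7 px (np.int64(297), np.int64(311), np.float64(192.3230769230769))
 s [-0.902  0.433] eef lateral -472.4
side tip 107 lateral -620.3 px (np.int64(366), np.int64(384), np.float64(168.90654205607476))
side body 26 lateral -620.7 px (np.int64(373), np.int64(379), np.float64(158.96153846153845))
side cup 93 lateral -620.7 px (np.int64(366), np.int64(384), np.float64(171.01075268817203))
 s [-1.     0.012] eef lateral -621.8
```

```bash
echo '[[[0, 0, 3], 0, 0], [[0, 0, 6], 0, 0], [[0, 0, 9], 0, 0], [[0, 0, 9], 0, 0], [[0, 0, 9], 0, 0]]' | python3 steer.py; echo '[[[0, 0, 1], 0, 0], [[0, 0, 2], 0, 0], [[0, 0, 2], 0, 0], [[0, 0, 2], 0, 0]]' | python3 steer.py; echo '[[[0, 0, 1], 0, 0], [[0, 0, 2], 0, 0], [[0, 0, 2], 0, 0], [[0, 0, 2], 0, 0]]' | python3 steer.py
```

```text
t: 13.52
eef_pos: [624.1, 209.1, 165.8]
tcp_rot: [3.142, 0.001, 0.314]
ft_force: [0.3, -0.3, -0.8]
opening: 0.218
grip_force: 30.0
t: 13.85
eef_pos: [624.1, 209.2, 164.1]
tcp_rot: [3.142, 0.0, 0.314]
ft_force: [0.4, -0.4, -1.0]
opening: 0.22
grip_force: 30.0
t: 14.18
eef_pos: [624.3, 209.2, 162.4]
tcp_rot: [3.141, -0.001, 0.314]
ft_force: [0.5, -0.2, 3.9]
opening: 0.219
grip_force: 30.0
```

```bash
echo '[[[0, 0, 1], 0, 0], [[0, 0, 2], 0, 0], [[0, 0, 2], 0, 0], [[0, 0, 2], 0, 0]]' | python3 steer.py; echo '[[[0, 0, 0.5], 0, 0], [[0, 0, 1], 0, 0], [[0, 0, 1], 0, 0], [[0, 0, 1], 0, 0]]' | python3 steer.py; python3 - <<'E'
from h import *
for i in range(4): env.read_camera('side'); s=env.state(); print(s['eef_pos'].round(2),s['ft_force'].round(2))
E
```

```text
t: 14.52
eef_pos: [624.4, 209.2, 160.5]
tcp_rot: [3.141, -0.001, 0.314]
ft_force: [-0.3, 0.7, 5.3]
opening: 0.224
grip_force: 30.0
t: 14.85
eef_pos: [624.5, 209.3, 159.7]
tcp_rot: [3.141, -0.001, 0.314]
ft_force: [-0.9, 0.7, 6.8]
opening: 0.224
grip_force: 30.0
[624.49 209.25 159.71] [-0.71  0.06  6.85]
[624.48 209.26 159.71] [0.24 0.62 6.08]
[624.47 209.25 159.69] [-0.1   0.89  6.22]
[624.49 209.25 159.69] [0.02 0.49 7.39]
```

```bash
echo '[[[0, 0, 0.7], 0, 0], [[0, 0, 1.4], 0, 0], [[0, 0, 1.4], 0, 0], [[0, 0, 1.4], 0, 0]]' | python3 steer.py; cat > hold.py <<'E'
from m import *
F=[]
for i in range(12):
    c=cam('side' if i%2 else 'scene'); s=env.state(); F.append(s['ft_force'][2])
    if i>9:
        P,ok=cloud(c); z=P[...,2]; m=ok&(np.hypot(P[...,0]-624,P[...,1]-209.5)<26)&(z>107)&(z<125)&(c[0].max(-1)<60)
        print('rim z 90/97%',np.percentile(z[m],[90,97]).round(1),m.sum())
        if i%2: cv2.imwrite('pics/fin.png',cv2.resize(c[0][100:240,280:440,::-1],(640,560),interpolation=2))
print(s['eef_pos'].round(2),'Fz',np.mean(F).round(2),np.std(F).round(2),s['opening'],s['grip_force'],s['tcp_rot'],s['t'])
E
python3 hold.py
```

```text
t: 15.38
eef_pos: [624.6, 209.3, 158.5]
tcp_rot: [3.141, -0.002, 0.314]
ft_force: [0.5, -0.1, 8.5]
opening: 0.226
grip_force: 30.0
rim z 90/97% [115.9 117. ] 68
rim z 90/97% [115.3 116. ] 79
[624.6  209.28 158.57] Fz 8.48 0.5 0.22500502047405213 30.001240968704224 [ 3.14136503e+00 -1.68324637e-03  3.13823176e-01] 15.9833
```

View pics/fin.png

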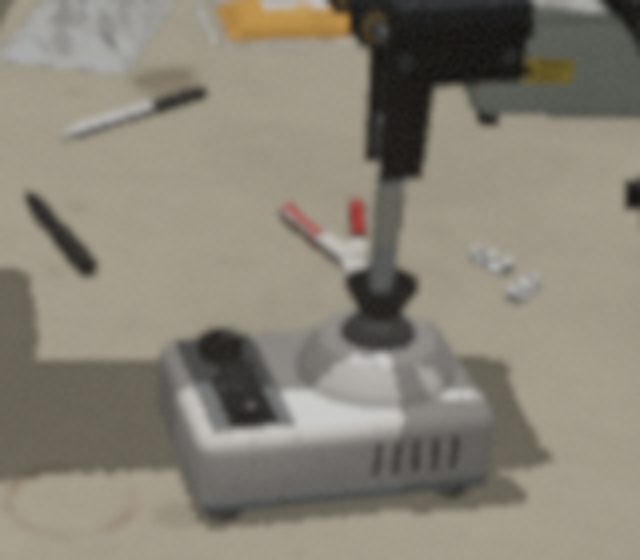

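The tube stands upright in the cup at (380,285), with Fz about 8.9 N net, which is roughly 4 mm of travel. Handing in.

```bash
python3 -c "
from cell import env
print(env.job_done())"
```

```text
the job is handed in; nothing more can be done
None
```

The job is handed in: the mixer is switched on, the conical tube is gripped upright in the cup and pressed down about 4 mm (about 8.9 N), and the other three tubes were left standing in the rack; the judge's verdict was not shown.

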